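# Hitch the kit crawler to the pull gauge and prove the latch

## Task

Get the blue model crawler ready for its pull test: without lifting it off the bench, push it so that the hook on its nose goes onto the gauge's upright pin until the orange latch flips shut behind the pin. Then tug the crawler back until the pin is drawn out of the gauge by about 1 cm, keep it there for a moment to show that the latch holds, and let go with the crawler still hitched. Do not overload the gauge (no more than 2 cm either way), do not touch the gauge or its pin with the robot, and leave everything else on the bench where it is.

Things in the scene. Friction and masses are not known exactly. Their poses are not given: they have to be found in the camera images.
- crawler: Students' loose blue model crawler, about 0.45 kg; its two tracks do not roll, it slides. Origin: centre of underside; x forward to its hook, y to its left. Body from x -70 to +70 mm, y -55 to +55 mm, with flat upright sides and a flat upright rear board (z 4 to 40 mm). The motor box in front, x +20 to +66 mm, rises to 50 mm. The yellow hook reaches out to x = 131 mm.
- bed (a point): Centre of the floor of the crawler's open-topped bed, behind the motor box; in the crawler's frame (-22, 0, 10) mm. The bed is 84 mm long (x -64 to +20 mm), 76 mm wide and 30 mm deep; its rear wall is the rear board, 6 mm thick, top at 42 mm; its front wall is the motor box.
- seat (a point): Where the axis of a fully home pin lies in the hook; in the crawler's frame (77, 0, 24) mm. The hook is a flat yellow plate, z 18 to 30 mm. Its mouth opens forward: lips flare from 16 mm apart at crawler x = 108 mm to about 36 mm at x = 131 mm. The throat is 16 mm wide and ends at x = 72 mm.
- latch (a joint): Hinge of the orange latch across the hook's throat, rad: 0 shut (weak spring, stop), 1.5 folded inwards along the left prong. The entering pin pushes it in (about 2 to 6 N); it flips shut by itself once the pin is within about 4 mm of seat. Shut, its inner face is at crawler x = 101.5 mm, so the caught pin has about 20 mm of play.
- gauge: Fixed pull gauge, a cream box with a round dial on top, 110 (x) x 120 (y) x 95 mm (z) on a 150 x 150 x 12 mm foot. Origin: centre of its underside. Its draw pin stands in front of it, at -x; the crawler is hitched facing along the gauge's +x axis.
- pin (a point): Axis of the upright steel draw pin at hook height, 24 mm above the bench. The pin is 10 mm thick with a red head 22 mm across, 38 to 44 mm up, that does not pass through the hook. A rod 9 mm above the bench joins it to the gauge. At rest the pin is at gauge x = -140 mm, y = 0.
- gauge_pin (a joint): Sliding of the draw pin along the gauge's x axis, m: 0 at rest, positive pushed in, negative drawn out; stops at +-0.03, spring of 500 N/m both ways. More than 0.02 (10 N) either way overloads the gauge.
- gear_a: Bystander: loose blue plastic gear, 40 mm across, 15 mm tall with its hub. Origin: centre of its underside.
- gear_b: Bystander: loose blue plastic gear, 34 mm across, 15 mm tall with its hub. Origin: centre of its underside.
- sprue: Bystander: flat blue plastic sprue frame with parts on it, 136 x 106 x 6 mm. Origin: centre of its underside.
- mouse: Bystander: black computer mouse, 105 x 60 x 31 mm. Origin: centre of its underside.
- bottle: Bystander: amber jar, 56 mm across, 110 mm tall. Origin: centre of its underside.
- screwdriver: Bystander: screwdriver, 170 mm long, lying.
- parts_tray: Bystander: clear open tray with gears, 160 x 120 x 45 mm. Origin: centre of its underside.
Not all that is in view belongs to the job. What is meant by the crawler is not turquoise, and is the larger of those in its own colour.

How it is judged:
By the outcome, as a careful person would: the job done as asked, in the order asked, and still so for the second after the job is handed in, with the robot touching nothing.
It also fails if it takes over 69 s, if anything falls off the work surface, if the arm or the gripper's body presses on something with over 40 N, if the wrist force passes 120 N, or if a joint passes its speed limit or range.

## Robot

A 6-joint arm with a two-finger parallel gripper is mounted at the origin on the work surface. World frame = base frame: x ahead of the robot, y to its left, z up, the work surface at z = 0. Lengths are in mm, angles in rad, forces in N, time in s.
With the tool pointing down it reaches from about 275 to 825 mm from the base axis. Payload 4.9 kg.
Tool frame: the origin (TCP) lies at the very end of the fingers, on their centre line; the grasp point (between the pads) lies 19 mm behind it; z points along the fingers, y is the line along which they close (so a half turn about z gives the same grasp; the last joint's range is limited). The gripper opens to 85 mm and grips with 20 to 120 N. Pads are 22 mm wide; open, the fingers measure 114 mm over their backs; the gripper's body (76 mm by 85 mm) begins 54 mm behind the grasp point. The pads swing forward as they close: fully open they stand 13 mm farther back than shut.
Start: joints at [-1.276, 0.326, -0.193, 1.052, 0, 1.437], TCP at [228.692, -500.218, 231.281] pointing down, gripper open.
Joint ranges: [-2.65, 2.65], [-0.97, 1.79], [-1.3, 1.35], [-1.93, 2.1], [-1.47, 1.37], [-3.14, 3.14]. Speed limits (rad/s): [2.57, 2.57, 3.14, 3.14, 3.14, 3.14].

## Interface

Orientations are given as [roll, pitch, yaw] about the fixed x, y, z axes, in that order (R = Rz(yaw) Ry(pitch) Rx(roll)).
In Python, from bench import bot, solve_ik, imaging gives the robot as it stands. Calls block until the motion is done:
- bot.move_ptp(position, orientation): joint-space move of the TCP to a pose.
- bot.movel(position, rot=None, max_speed=150, threshold=None): straight line of the TCP; rot=None keeps the orientation; max_speed is the mean speed in mm/s. With threshold (N) it stops when the force on the tool has changed by that much, and returns True; else False.
- bot.move_j(angles): joint-space move.
- bot.grip(opening, effort=None): opening from 0.0 (shut) to 1.0 (fully open); effort is the grip in N (None keeps the last); returns when the fingers have stopped.
- bot.dwell(seconds).
- solve_ik(position, orientation): joint angles nearest the present ones, or None.
- bot.get_state(): the state.
- imaging.capture(name): name is "scene" or "top" or "wrist"; returns the picture (400x640x3 uint8, blue, green, red); there is no depth.
- imaging.camera_model(name): a dict with "K" (3x3 intrinsics, pixels), "position" and "rotation" of the camera in the world. Camera axes: x right, y up, looking along -z (the intrinsics and any distortion apply to the point x, -y, -z); pixel columns grow to the right and rows downward; lengths in mm; the calibration is good to about 2 mm. A picture is of the moment at which its call begins: read the wrist's pose just before it. camera_model takes no time and is no camera call; for the wrist camera it gives the pose at the moment of the call.
A pose or a line that the arm cannot do raises bot.IKError and nothing moves.
- bot.sign_off(): hands the job in; it is judged then, once.
The state is a dict: "t": time; "qpos": joint angles; "joint_velocities": joint speeds; "effort": joint torques, N m; "tcp_pos": TCP position; "orientation": TCP orientation; "contact_force": force on the tool from outside, world axes, zero at the start; "wrist_torque": the same for the moment, N m; "opening": opening from 0.0 (shut) to 1.0 (fully open); "gripper_force": force on a finger pad.
Only numpy, scipy, OpenCV 4.12 (cv2) and the standard library are available. Lean on these libraries where they do the work, as an engineer would, in place of code of your own. Each camera call takes 0.05 s, during which the arm holds its last target. There are 200 camera calls.

## Working session

There is one attempt and no reset: what is moved stays moved. The work goes in short steps, each a Python script; the robot and the scene stay as the last script left them, time stands still between calls to the robot, and variables do not carry over. Pictures are saved under pics/ and viewed, at most 10 in all, crops included, and the job is handed in when it is done.

```bash
mkdir -p pics; ls; python3 - <<'E'
from bench import bot, solve_ik, imaging
import cv2
for n in("scene","top"):
    im=imaging.capture(n); cv2.imwrite(f"pics/{n}0.png",im)
    m=imaging.camera_model(n); print(n,m)
E
```

```text
pics
scene {'K': array([[446.47408795,   0.        , 313.71441776],
       [  0.        , 446.47408795, 205.77217644],
       [  0.        ,   0.        ,   1.        ]]), 'position': array([1366.17736564, -327.22464959, 1192.55035058]), 'rotation': array([0.67647229, 0.00136354, 1.18055746])}
top {'K': array([[396.02949661,   0.        , 322.37144275],
       [  0.        , 396.02949661, 203.51405714],
       [  0.        ,   0.        ,   1.        ]]), 'position': array([ 388.13406502,   28.55076681, 1270.37595394]), 'rotation': array([ 0.12186324, -0.0152458 , -1.5691512 ])}
```

View pics/top0.png

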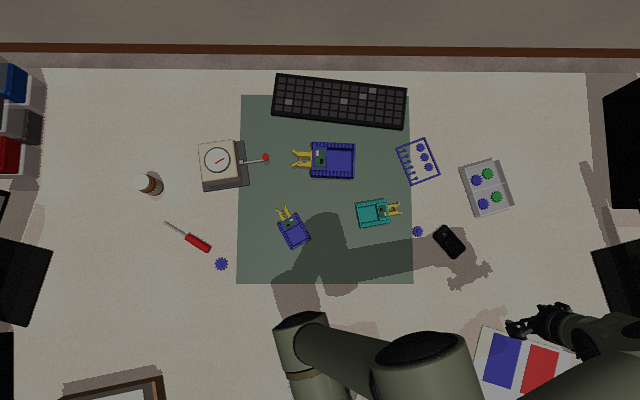

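View pics/scene0.png

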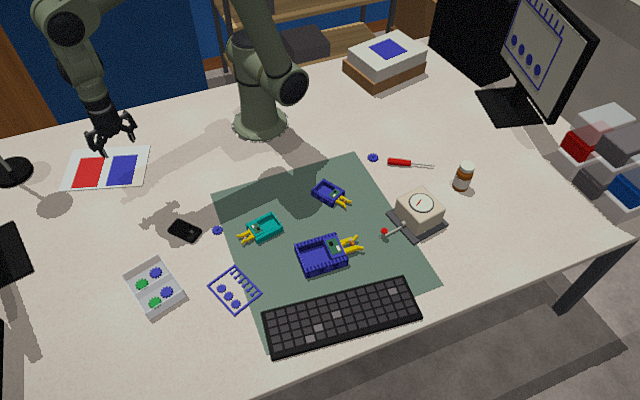

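The candidates in the top view are the large blue crawler (332,160), a small blue crawler (293,230) and a turquoise crawler (375,212). The one at (332,160) fits because it is blue and larger than the other blue one, with its hook facing the gauge pin's red head at (265,157). The gauge dial is at (216,160).

```bash
cat > h.py <<'E'
from bench import bot, solve_ik, imaging
import cv2, numpy as np
from scipy.spatial.transform import Rotation as Ro
def model(n):
    m=imaging.camera_model(n); r=np.asarray(m["rotation"])
    R=r if r.shape==(3,3) else Ro.from_euler('xyz',r).as_matrix()
    return m["K"],np.asarray(m["position"]),R
def cast(px,z,m):
    K,p,R=m; u=np.atleast_2d(px).astype(float)
    d=np.c_[(u[:,0]-K[0,2])/K[0,0],-(u[:,1]-K[1,2])/K[1,1],-np.ones(len(u))]@R.T
    return p+d*((z-p[2])/d[:,2])[:,None]
def hsv(im): return cv2.cvtColor(im,cv2.COLOR_BGR2HSV)
def blobs(im,lo,hi,amin=15):
    k=cv2.inRange(hsv(im),lo,hi)
    c,_=cv2.findContours(k,cv2.RETR_EXTERNAL,cv2.CHAIN_APPROX_NONE)
    return sorted([x for x in c if cv2.contourArea(x)>=amin],key=cv2.contourArea,reverse=True)
BLUE=((112,110,50),(130,255,255)); YEL=((20,120,80),(35,255,255)); RED=((0,150,90),(6,255,255))
E
python3 - <<'E'
from h import *
im=cv2.imread("pics/top0.png"); m=model("top")
for nm,c,z in(("blue",BLUE,40),("yel",YEL,30),("red",RED,44)):
    for b in blobs(im,*c,amin=8)[:7]:
        (u,v),s,a=cv2.minAreaRect(b); print(nm,round(u),round(v),np.round(s),round(a),np.round(cast([u,v],z,m)[0]))
cv2.imwrite("pics/crop.png",cv2.resize(im[120:260,190:410],None,fx=3.6,fy=3.6,interpolation=cv2.INTER_CUBIC))
print(model("wrist")[1:],bot.get_state()["tcp_pos"],bot.get_state()["orientation"],bot.get_state()["t"], model("wrist")[0])
for p in([0,500]):
  pass
E
```

```text
blue 333 160 [44. 36.] 3 [679. -22.  40.]
blue 502 361 [29. 51.] 14 [  65. -530.   40.]
blue 417 161 [42. 32.] 67 [ 677. -292.   40.]
blue 294 231 [29. 23.] 61 [453.  99.  40.]
blue 221 263 [12. 11.] 72 [353. 320.  40.]
blue 483 203 [10. 10.] 76 [ 541. -497.   40.]
blue 476 180 [10. 10.] 90 [ 616. -477.   40.]
yel 301 158 [20. 16.] 3 [685.  78.  30.]
yel 394 209 [12. 14.] 79 [ 523. -217.   30.]
yel 283 212 [13. 11.] 61 [512. 132.  30.]
red 539 371 [29. 49.] 13 [  35. -640.   44.]
red 197 243 [26.  7.] 31 [415. 396.  44.]
red 265 157 [6. 6.] 27 [687. 192.  44.]
(array([ 297.97261586, -467.03787629,  372.74380188]), array([[ 0.41616207,  0.86815401,  0.27040292],
       [-0.90928868,  0.39792184,  0.12187003],
       [-0.00179727, -0.296592  ,  0.9550026 ]])) [ 228.55197167 -499.70079238  230.57253411] [-3.14006413e+00 -2.14638497e-04  4.28807790e-01] 0.1 [[332.50712895   0.         324.37580307]
 [  0.         332.50712895 197.70555514]
 [  0.           0.           1.        ]]
```

View pics/crop.png

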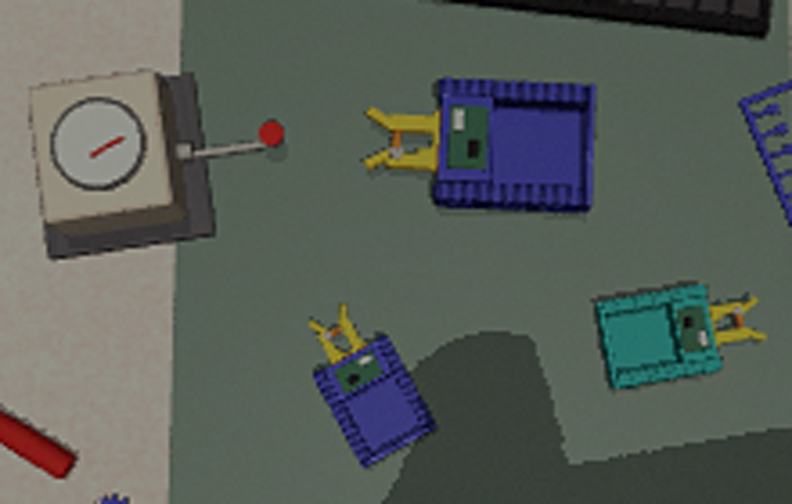

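The crop confirms it: the large blue crawler, at crop (515,145), has its hook mouth facing the red pin head at crop (272,133). The gauge is turned a few degrees. Next is a close wrist view of both.

```bash
python3 - <<'E'
from h import *
for x in (710,690,670):
    try: bot.move_ptp([x,50,240],[np.pi,0,0]); break
    except bot.IKError as e: print(x,e)
m=model("wrist"); im=imaging.capture("wrist"); cv2.imwrite("pics/w1.png",im)
np.savez("w1.npz",K=m[0],p=m[1],R=m[2]); s=bot.get_state(); print(s["t"],s["tcp_pos"],s["orientation"],s["qpos"])
E
```

```text
2.7333 [710.01933489  48.86458865 240.0982566 ] [ 3.14142298e+00 -9.76158231e-05 -1.49503477e-03] [-3.48152754e-02  6.40408542e-01  3.34759934e-01  1.26504450e+00
 -1.66329457e-04  3.10827241e+00]
```

View pics/w1.png

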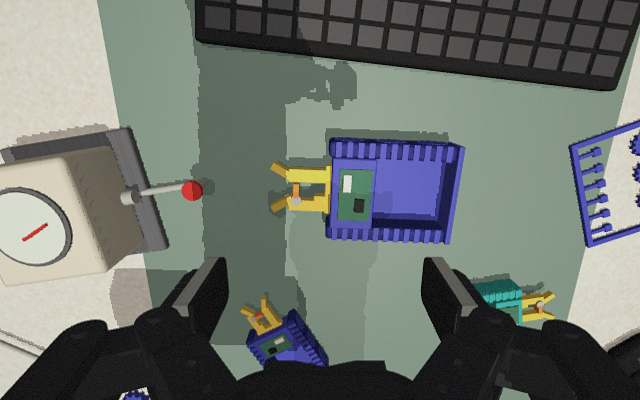

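The wrist view shows the red pin head at (191,190) and the gauge foot's front edge running from about (128,127) to (168,248). The crawler's rear-board top edge runs from about (463,147) to (449,243), and the yellow prong tips are near (275,168) and (274,207).

```bash
python3 - <<'E'
from h import *
d=np.load("w1.npz"); m=(d["K"],d["p"],d["R"]); im=cv2.imread("pics/w1.png")
r=[b for b in blobs(im,*RED) if abs(b.mean((0,1))-[191,190]).max()<15][0]
(u,v),rad=cv2.minEnclosingCircle(r); pin=cast([u,v],44,m)[0]; print("pin",pin,rad)
b=blobs(im,*BLUE,amin=500); b=[x for x in b if cv2.pointPolygonTest(x,(420.,190.),False)>=0][0]
box=cv2.boxPoints(cv2.minAreaRect(b)); print("box",np.round(box),)
# right edge of the blue silhouette per row -> rear top edge
P=b[:,0,:]; rows=range(160,232,2); e=np.array([[P[abs(P[:,1]-y)<=1][:,0].max(),y] for y in rows]); w=cast(e,42,m)[:,:2]
def line(w):
    vx,vy,x0,y0=cv2.fitLine(w.astype(np.float32),cv2.DIST_HUBER,0,.01,.01).ravel(); return np.array([vx,vy]),np.array([x0,y0])
dv,c=line(w); 
f=np.array([-dv[1],dv[0]]); f*=np.sign(f[1]); print("rear heading deg from +y (ccw)",np.degrees(np.arctan2(-f[0],f[1])),"pt",c)
print("rear corners",cast([[463,147],[449,243]],42,m)[:,:2])
# upper and lower sides
for y in blobs(im,*YEL):
    pass
k=cv2.inRange(hsv(im),(12,120,80),(35,255,255)); k[:, :260]=0;k[:,335:]=0;k[:150]=0;k[220:]=0
ys,xs=np.nonzero(k); 
mid=[];
for x in range(276,328,3):
    q=ys[xs==x]
    if len(q): mid.append([x,q.min(),q.max()])
mid=np.array(mid);print(mid.tolist())
a=cast(mid[:,[0,1]],30,m)[:,:2];bb=cast(mid[:,[0,2]],30,m)[:,:2];c2=(a+bb)/2;dv,c0=line(c2);dv*=np.sign(dv[1]);print("hook axis deg",np.degrees(np.arctan2(-dv[0],dv[1])),c0, np.round(c2[[0,-1]]),np.round(np.linalg.norm(a-bb,axis=1)))
# foot front edge
g=cast([[128,127],[168,248]],12,m)[:,:2];t=g[1]-g[0];n=np.array([-t[1],t[0]])/np.linalg.norm(t);n*=np.sign(n[1]);print("foot edge",g,"len",np.linalg.norm(t),"axis deg",np.degrees(np.arctan2(-n[0],n[1])),"pin dist",(pin[:2]-g[0])@n)
E
```

```text
pin [689.61999371 190.5913688   44.        ] 10.180169105529785
box [[325. 239.]
 [329. 137.]
 [464. 142.]
 [460. 245.]]
rear heading deg from +y (ccw) -2.4420278 pt [685.5365  -91.05569]
rear corners [[734.6491738  -91.61198558]
 [627.2642165  -89.13464255]]
[[276, 161, 210], [279, 163, 209], [282, 165, 207], [285, 167, 205], [288, 168, 204], [291, 167, 209], [294, 167, 209], [297, 167, 209], [300, 167, 210], [303, 168, 210], [306, 167, 210], [309, 168, 210], [312, 168, 210], [315, 168, 210], [318, 168, 210], [321, 168, 210], [324, 168, 212], [327, 164, 213]]
hook axis deg -5.3053946 [687.8468    79.656494] [[690. 103.]
 [687.  47.]] [56. 52. 48. 43. 41. 48. 48. 48. 49. 48. 49. 48. 48. 48. 48. 48. 50. 56.]
foot edge [[752.32719057 264.98043043]
 [606.86307887 241.67824807]] len 147.31870042017056 axis deg 9.10100102370684 pin dist -63.533850128633205
```

```bash
cat >> h.py <<'E'
def head(deg): a=np.radians(deg); return np.array([-np.sin(a),np.cos(a)])
def rot(deg): return [np.pi,0,np.pi+np.radians(deg) if deg<0 else -np.pi+np.radians(deg)]
def tcp(origin,deg,z=17): return [*(np.asarray(origin)-67*head(deg)),z]
E
python3 - <<'E'
from h import *
o=np.array([683.5,-20.5]); a=-2
bot.grip(0.5,60)
bot.move_ptp(tcp(o,a,110),rot(a)); s=bot.get_state(); print(s["t"],s["tcp_pos"],s["orientation"],s["qpos"],s["contact_force"])
m=model("wrist"); im=imaging.capture("wrist"); cv2.imwrite("pics/w2.png",im); np.savez("w2.npz",K=m[0],p=m[1],R=m[2])
E
```

```text
6.0083 [681.28266151 -87.37951359 110.139438  ] [-3.14157896e+00  2.44877047e-04  3.10665455e+00] [-2.34936500e-01  6.67748493e-01  4.74147501e-02  9.50219866e-01
  3.52238910e-05 -1.99998385e-01] [0.56472585 0.05646804 0.56249521]
```

View pics/w2.png

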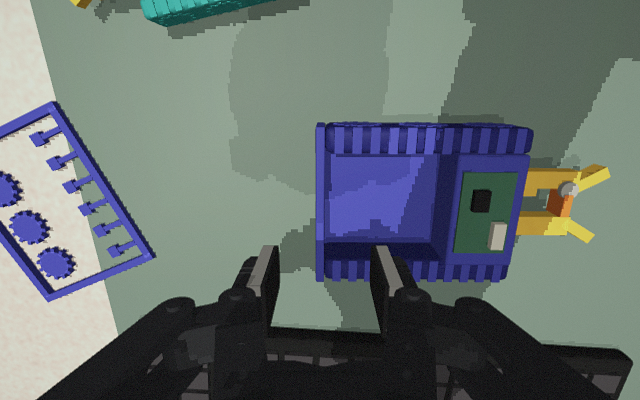

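The rear board's top strip is at columns 317–326, rows 124–280, between the two fingers at columns 272 and 378. I'll cast its corners to refine the board line and centre.

```bash
python3 - <<'E'
from h import *
d=np.load("w2.npz"); m=(d["K"],d["p"],d["R"])
w=cast([[317,124],[317,280],[326,125],[325,280]],42,m)[:,:2]; print(w)
im=cv2.imread("pics/w2.png")
k=cv2.inRange(hsv(im),*BLUE); 
e=np.array([[250+np.nonzero(k[y,250:340])[0].min(),y] for y in range(130,276,3)]); q=cast(e,42,m)[:,:2]
p=np.polyfit(q[:,0],q[:,1],1); print("heading deg",np.degrees(np.arctan(p[0])),"y at x=683",np.polyval(p,683), e[::12].tolist())
y=cast([[530,168],[530,234]],30,m); print("hook root mid",y.mean(0))
E
```

```text
[[623.26096439 -88.49995324]
 [732.89569215 -93.00843052]
 [624.06071015 -82.94731219]
 [733.09533274 -87.26889929]]
heading deg -2.406166532212999 y at x=683 -91.6302817437376 [[316, 130], [316, 166], [316, 202], [316, 238], [316, 274]]
hook root mid [683.1600546   58.71203928  30.        ]
```

```bash
python3 - <<'E'
from h import *
o=np.array([682,-21.]); a=-2.4
bot.movel(tcp(o,a,60),rot(a))
print("hit",bot.movel(tcp(o,a,17),rot(a),max_speed=60,threshold=6))
bot.grip(0.0,60); s=bot.get_state(); print(s["t"],s["tcp_pos"],s["contact_force"],s["opening"],s["gripper_force"])
pin=np.array([689.6,190.6]); g=9.1
A=pin-158*head(g); T=tcp(A,g); print(A,T)
print("hit",bot.movel(T,rot(g),max_speed=50,threshold=15)); s=bot.get_state(); print(s["t"],s["tcp_pos"],s["orientation"],s["contact_force"])
cv2.imwrite("pics/t3.png",cv2.resize(imaging.capture("top")[110:210,190:390],None,fx=4,fy=4,interpolation=cv2.INTER_CUBIC))
m=model("wrist"); im=imaging.capture("wrist"); cv2.imwrite("pics/w3.png",im); np.savez("w3.npz",K=m[0],p=m[1],R=m[2])
E
```

```text
hit False
7.8333 [679.60745092 -88.4636146   17.66370538] [-1.03722257 -1.61853121  3.07070159] 0.05173718085728295 59.78834867477417
[714.58897463  34.58861853] [np.float64(725.1855651322587), np.float64(-31.568106518955062), 17]
hit False
9.4417 [725.17719476 -32.84234368  17.68315629] [-3.13933739e+00 -3.19715197e-04 -2.98307615e+00] [-2.82882252 -3.402888    6.13621353]
```

View pics/t3.png

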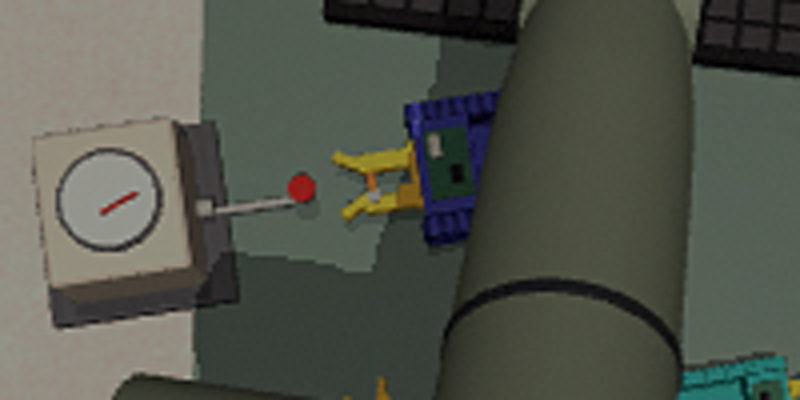

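The top view (crop origin (190,110), 4x) shows the crawler gripped at the rear and aligned with the gauge. Prong tips are at crop (337,157) and (347,214), and the pin head is at (302,188). Next I'll check the lateral offset and heading.

```bash
python3 - <<'E'
from h import *
m=model("top"); f=lambda u,v:[190+u/4,110+v/4]
h=head(9.1); n=np.array([h[1],-h[0]])
t=cast([f(337,157),f(347,214)],30,m)[:,:2]; r=cast([f(412,145),f(420,207)],30,m)[:,:2]; p=cast(f(302,188),44,m)[0][:2]
print("pin",p,"mouth",t.mean(0),"root",r.mean(0),"fwd",(p-t.mean(0))@h,"lat(mouth-pin)",(t.mean(0)-p)@n,"lat root",(r.mean(0)-p)@n)
d=np.load("w3.npz"); mw=(d["K"],d["p"],d["R"]); im=cv2.imread("pics/w3.png")
k=cv2.inRange(hsv(im),(12,120,80),(35,255,255)); ys,xs=np.nonzero(k); print(xs.min(),xs.max(),ys.min(),ys.max())
c=[]
for x in range(xs.min()+4,639,8):
    q=ys[xs==x]
    if len(q)>3: w=cast([[x,q.min()],[x,q.max()]],30,mw)[:,:2]; c.append((x,int(q.min()),int(q.max()),*np.round((w.mean(0)-p)@n,0).reshape(1),*np.round((w.mean(0)-[689.6,190.6])@n,1).reshape(1)))
print(c)
E
```

```text
pin [685.76438333 189.99967072] mouth [691.42565623 159.99325895] root [699.52628092 100.99517169] fwd 30.524121249327106 lat(mouth-pin) 0.8442629320254516 lat root -0.4880918551133226Traceback (most recent call last):
  File "<stdin>", line 7, in <module>
    return umr_minimum(a, axis, None, out, keepdims, initial, where)
ValueError: zero-size array to reduction operation minimum which has no identity
```

```bash
cat >> h.py <<'E'
G=9.1; H=head(G); PIN=np.array([689.6,190.6]); A0=PIN-158*H
def redpin():
    im=imaging.capture("top"); hs=hsv(im)[140:175,240:290]
    k=cv2.inRange(hs,(0,130,70),(8,255,255))|cv2.inRange(hs,(172,130,70),(180,255,255))
    M=cv2.moments(k,True)
    if M["m00"]<6: return im,None
    return im,cast([240+M["m10"]/M["m00"],140+M["m01"]/M["m00"]],44,model("top"))[0][:2]
def go(d,v=25): bot.movel(tcp(A0+d*H,G),rot(G),max_speed=v)
def crop(im,name): cv2.imwrite(name,cv2.resize(im[120:190,200:320],None,fx=6,fy=6,interpolation=cv2.INTER_CUBIC))
def report(d,p0):
    s=bot.get_state(); im,p=redpin(); q=None if p is None else (p-p0)@H
    print(d,"t%.1f"%s["t"],"F",np.round(s["contact_force"]@np.r_[H,0],1),np.round(s["contact_force"],1),"pin",None if q is None else round(q,1)); return q,im
E
python3 - <<'E'
from h import *
im,p0=redpin(); np.save("p0.npy",p0); print(p0)
go(30,60); report(30,p0); go(46); report(46,p0)
for d in range(50,79,4):
    go(d); q,im=report(d,p0)
    if q is None or q>11: break
crop(im,"pics/t4.png")
E
```

```text
[687.08054958 191.60106513]
30 t10.2 F -0.8 [ 0.1 -0.8  5.6] pin 0.0
46 t11.1 F -4.5 [ 0.9 -4.5  6.1] pin 0.2
50 t11.4 F -4.1 [ 0.6 -4.   6. ] pin 3.1
54 t11.8 F -5.5 [ 0.5 -5.5  6.4] pin 4.4
58 t12.2 F -7.3 [ 1.1 -7.2  5.4] pin 6.1
62 t12.5 F -7.3 [ 1.5 -7.2  5.7] pin 6.6
66 t12.9 F -6.6 [-0.9 -6.9  6.9] pin 3.1
70 t13.2 F -7.1 [ 0.1 -7.1  6.9] pin 2.4
74 t13.6 F -5.4 [-0.7 -5.5  7.3] pin -0.7
78 t13.9 F -4.4 [ 0.4 -4.4  6.2] pin 1.1
```

View pics/t4.png

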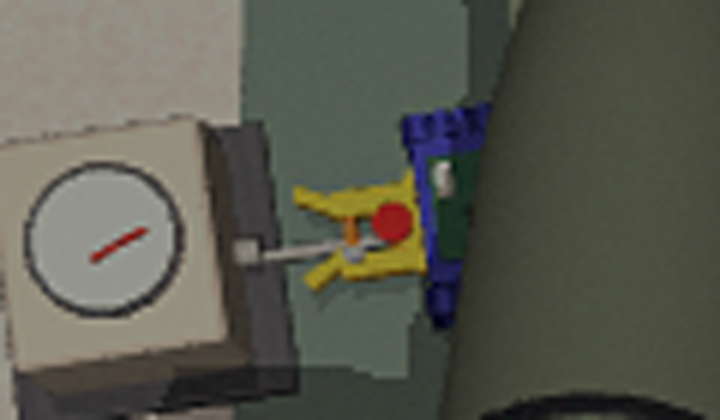

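The crop shows the red head at (391,222) behind the orange latch, which lies straight across the throat at (350,232), so it looks shut. I'll push a few mm more to be sure, then tug back in steps while tracking the pin.

```bash
python3 - <<'E'
from h import *
p0=np.load("p0.npy")
for d in (80,82): 
    go(d); q,im=report(d,p0)
bot.dwell(0.3)
go(70); report(70,p0)
for d in (64,60,58,56,54):
    go(d,15); bot.dwell(.15); q,im=report(d,p0)
    if q is None or q<-8: break
crop(im,"pics/t5.png")
E
```

```text
80 t14.2 F -4.6 [ 0.7 -4.5  5.5] pin 0.2
82 t14.6 F -4.5 [ 1.4 -4.4  5.6] pin 1.0
70 t15.5 F 5.4 [0.  5.4 7.6] pin 0.2
64 t16.3 F 5.7 [-1.7  5.5  7.7] pin -0.0
60 t16.9 F 6.6 [-0.6  6.6  7.6] pin 0.2
58 t17.4 F 6.4 [-0.9  6.4  6.8] pin 0.2
56 t17.9 F 5.9 [0.5 6.  7.2] pin -0.7
54 t18.4 F 7.0 [-1.6  6.8  6.8] pin -3.2
```

View pics/t5.png

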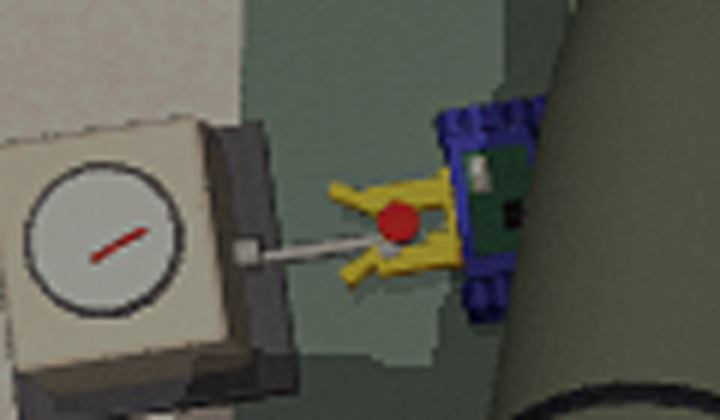

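The head at (397,221) has moved about 1 px back with the hook, so the latch is holding. I'll continue to about 10 mm of draw.

```bash
python3 - <<'E'
from h import *
p0=np.load("p0.npy")
for d in (52,50,48,47):
    go(d,15); bot.dwell(.15); q,im=report(d,p0)
    if q is None or q<-9.6: break
qs=[]
for _ in range(4):
    bot.dwell(.1); qs.append(((redpin()[1]-p0)@H).round(1))
print(qs)
crop(im,"pics/t6.png")
E
```

```text
52 t18.8 F 7.2 [-0.8  7.2  7.9] pin -3.8
50 t19.3 F 9.1 [-1.5  8.9  8. ] pin -5.9
48 t19.8 F 10.7 [-1.5 10.6  8.2] pin -7.0
47 t20.2 F 11.1 [-1.6 11.   8.2] pin -7.8
[np.float64(-7.8), np.float64(-7.5), np.float64(-7.8), np.float64(-7.8)]
```

View pics/t6.png

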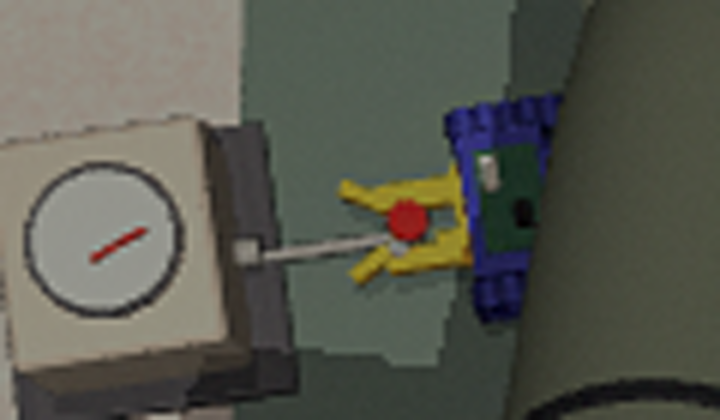

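```bash
python3 - <<'E'
from h import *
p0=np.load("p0.npy")
go(46,15); bot.dwell(1.5); report(46,p0)
bot.grip(0.5); report("open",p0)
bot.movel(tcp(A0+46*H,G,120),rot(G),max_speed=80)
bot.move_ptp([480,-250,280],rot(G)); bot.dwell(.5); q,im=report("away",p0)
cv2.imwrite("pics/t7.png",cv2.resize(im[110:200,190:360],None,fx=4.6,fy=4.6,interpolation=cv2.INTER_CUBIC))
E
```

```text
46 t22.6 F 11.5 [-1.4 11.4  7.9] pin -9.1
open t23.1 F 0.8 [-0.1  0.8  0.3] pin -2.9
away t26.6 F -1.4 [ 0.4 -1.3  0.1] pin -2.9
```

View pics/t7.png

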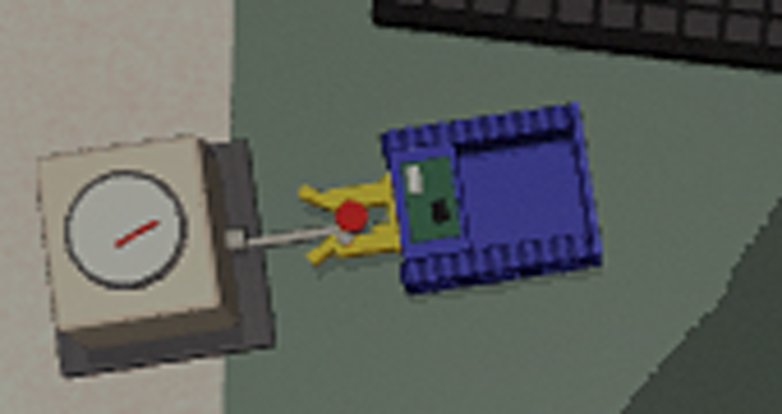

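The crawler is still hitched, with the pin head at (351,216) held by the latch and drawn about 3 mm. The robot is clear, so I'm handing the job in.

```bash
python3 -c "
from bench import bot
print(bot.sign_off())"
```

```text
the job is handed in; nothing more can be done
None
```

The large blue crawler is hitched with its latch shut, was tugged back until the pin was drawn out about 9–10 mm and held there 1.5 s, then released still hitched with the robot clear; handed in at about 27 s of the 69 s allowed.

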